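Fit the matching split-hub half to the keyed test shaft

ROBOT

A 6-joint arm with a two-finger parallel gripper is mounted at the origin on the work surface. World frame = base frame: x ahead of the robot, y to its left, z up, the work surface at z = 0. Lengths are in mm, angles in rad, forces in N, time in s.
With the tool pointing down it reaches from about 250 to 775 mm from the base axis. Payload 8.9 kg.
Tool frame: the origin (TCP) lies at the very end of the fingers, on their centre line; the grasp point (between the pads) lies 19 mm behind it; z points along the fingers, y is the line along which they close (so a half turn about z gives the same grasp; the last joint's range is limited). The gripper opens to 85 mm and grips with 20 to 120 N. Pads are 22 mm wide; open, the fingers measure 114 mm over their backs; the gripper's body (76 mm by 85 mm) begins 54 mm behind the grasp point. The pads swing forward as they close: fully open they stand 13 mm farther back than shut.
Start: joints at [-1.41, 0.291, -0.153, 1.127, 0, 1.431], TCP at [155.049, -501.581, 231.305] pointing down, gripper open.
Joint ranges: [-2.52, 2.52], [-0.91, 1.74], [-1.3, 1.37], [-1.96, 2.02], [-1.52, 1.47], [-3.14, 3.14]. Speed limits (rad/s): [2.22, 2.22, 2.79, 3.14, 3.14, 3.14].

INTERFACE

Orientations are given as a rotation vector (axis times angle).
In Python, from rig import robot gives the robot as it stands. Calls block until the motion is done:
- robot.reach(position, orientation): joint-space move of the TCP to a pose.
- robot.move_l(position, frame=None, v=150, f_stop=None): straight line of the TCP; frame=None keeps the orientation; v is the mean speed in mm/s. With f_stop (N) it stops when the force on the tool has changed by that much, and returns True; else False.
- robot.movej(angles): joint-space move.
- robot.grip(opening): finger opening in mm; the grip force is fixed at half the most; returns when the fingers have stopped.
- robot.dwell(seconds).
- robot.inverse_kinematics(position, orientation): joint angles nearest the present ones, or None.
- robot.get_state(): the state.
- robot.grab_frame(name): name is "scene" or "top"; returns a dict with "frame" (420x560x3 uint8, red, green, blue), "depth" (420x560 float32, mm along the optical axis (not along the pixel's ray), 0 where there is no reading), "camera_matrix" (3x3 intrinsics, pixels), "pose" (4x4, takes a point from camera to world coordinates). Camera axes: x right, y down, z forward; pixel columns grow to the right and rows downward; lengths in mm; the calibration is good to about 2 mm. A picture is of the moment at which its call begins.
A pose or a line that the arm cannot do raises robot.IKError and nothing moves.
- robot.finish_job(): hands the job in; it is judged then, once.
The state is a dict: "clock": time; "joint_pos": joint angles; "qd": joint speeds; "effort": joint torques, N m; "eef_pos": TCP position; "tcp_rot": TCP orientation; "contact_force": force on the tool from outside, world axes, zero at the start; "torque": the same for the moment, N m; "opening": finger opening in mm; "grasp_force": force on a finger pad.
Only numpy, scipy, OpenCV 4.12 (cv2) and the standard library are available. Lean on these libraries where they do the work, as an engineer would, in place of code of your own. Each camera call takes 0.05 s, during which the arm holds its last target. There are 200 camera calls.

TASK

One of the three aluminium hub halves on the bench has its keyway window where the brass key sits on the shaft mounted in the grey cradle with the red latch. Lay that hub half gently over this shaft, keyway over key, so that it sits fully home, then slide the red latch fully home over its end. Leave the other two hub halves and everything else on the bench where they are.

Things in the scene. Friction and masses are not known exactly. Their poses are not given: they have to be found in the camera images.
- seat (a point): Seat of the grey cradle with the red latch: on the mounted shaft's axis, half-way along, 50 mm above the bench. y along the shaft towards the latch, x across, z up. A hub half fits with axes parallel to these, feet on two cheeks level with this point, grip point 60 mm straight above it. Pedestals (top 10 mm above the point) at y = +-88 mm; spare shafts parked 85 and 145 mm away in +x.
- shaft_near: Fixed steel shaft, 52 mm thick, 160 mm long (204 with journals) along y; origin mid-length on its axis. One brass key, an upright bar 12 mm (x) by 30 mm (y), centred at y = +38 mm and 14 mm to the -x side of the centre line; key top 36 mm above the axis. One of the three shafts lies in the seat (the test shaft), the other two are parked spares.
- hub_near_grip (a point): Middle of the grip rib (24 mm x, 36 mm y, 40 to 80 mm above the feet; point at 60) of an aluminium hub half, 0.5 kg, 72 x 130 mm: channel 56 mm wide, 28 mm deep, roof top at 40 mm. Keyway: a window through the roof, 17 mm (x) by 36 mm (y), at y = +38 mm, 14 mm to the -x side of the centre line. Starts feet down on the bench, +y within 60 degrees of world +y.
- shaft_mid: Fixed steel shaft, 52 mm thick, 160 mm long (204 with journals) along y; origin mid-length on its axis. One brass key, an upright bar 12 mm (x) by 30 mm (y), centred at y = +38 mm and on the centre line; key top 36 mm above the axis. One of the three shafts lies in the seat (the test shaft), the other two are parked spares.
- hub_mid_grip (a point): Middle of the grip rib (24 mm x, 36 mm y, 40 to 80 mm above the feet; point at 60) of an aluminium hub half, 0.5 kg, 72 x 130 mm: channel 56 mm wide, 28 mm deep, roof top at 40 mm. Keyway: a window through the roof, 17 mm (x) by 36 mm (y), at y = +38 mm, on the centre line. Starts feet down on the bench, +y within 60 degrees of world +y.
- shaft_far: Fixed steel shaft, 52 mm thick, 160 mm long (204 with journals) along y; origin mid-length on its axis. One brass key, an upright bar 12 mm (x) by 30 mm (y), centred at y = +38 mm and 14 mm to the +x side of the centre line; key top 36 mm above the axis. One of the three shafts lies in the seat (the test shaft), the other two are parked spares.
- hub_far_grip (a point): Middle of the grip rib (24 mm x, 36 mm y, 40 to 80 mm above the feet; point at 60) of an aluminium hub half, 0.5 kg, 72 x 130 mm: channel 56 mm wide, 28 mm deep, roof top at 40 mm. Keyway: a window through the roof, 17 mm (x) by 36 mm (y), at y = +38 mm, 14 mm to the +x side of the centre line. Starts feet down on the bench, +y within 60 degrees of world +y.
- latch (a joint): Red slide latch on the cradle, in m: 0 drawn fully back, 0.036 fully home; starts at 0 to 0.008. It slides towards the seat (seat -y); home, its tongue covers the last 15 mm of a mounted hub's roof, 3 mm above it; a hub riding up on the key stands in its way. Needs about 3 N, stays where left.
- latch_knob (a point): Middle of the latch's upright red round knob, 22 mm diameter, 101 to 145 mm above the bench (point at 123 mm). Moves with the latch; drawn fully back it lies 121 mm to +y of the seat. Axes as the seat's.
- line: Bystander: silver bent high-pressure line, 190 x 60 mm, 18 mm high.
- union_nut: Bystander: brass union nut, 68 mm across, 52 mm high; origin under its centre.
- safety_cap: Bystander: orange safety cap, 76 mm across, 65 mm high; origin under its centre.
- pressure_plug: Bystander: steel pressure plug standing on its hex head, 62 mm across, 72 mm high; origin under its centre.
Things that resemble listed ones, but are neither listed nor needed, are in the scene too. Leave any blue look-alike of the part that bears hub_far_grip alone. Leave any black look-alike of the part that bears hub_mid_grip alone.

How it is judged:
By the outcome, as a careful person would: the job done as asked, in the order asked, and still so for the second after the job is handed in, with the robot touching nothing.
It also fails if it takes over 61 s, if anything falls off the work surface, if the arm or the gripper's body presses on something with over 40 N, if the wrist force passes 120 N, or if a joint passes its speed limit or range.

## Working session

There is one attempt and no reset: what is moved stays moved. The work goes in short steps, each a Python script; the robot and the scene stay as the last script left them, time stands still between calls to the robot, and variables do not carry over. Pictures are saved under pics/ and viewed, at most 10 in all, crops included, and the job is handed in when it is done.

```bash
mkdir -p pics; ls; python3 - <<'E'
from rig import robot
import cv2,numpy as np
for n in("scene","top"):
    f=robot.grab_frame(n); np.savez(n+".npz",**f)
    cv2.imwrite(f"pics/{n}0.png",f["frame"][:,:,::-1]); print(n,f["camera_matrix"].tolist(),f["pose"].round(3).tolist())
E
```

```text
pics
scene [[487.4698984861641, 0.0, 270.5329376899215], [0.0, 487.4698984861641, 210.32252837726998], [0.0, 0.0, 1.0]] [[0.681, 0.531, -0.504, 1221.404], [0.733, -0.487, 0.475, -659.927], [0.007, -0.693, -0.721, 1072.621], [0.0, 0.0, 0.0, 1.0]]
top [[430.0993629130835, 0.0, 282.5992718141237], [0.0, 430.0993629130835, 207.94274499880717], [0.0, 0.0, 1.0]] [[0.014, -0.981, 0.191, 345.472], [-1.0, -0.014, 0.004, -34.072], [-0.001, -0.191, -0.982, 1223.912], [0.0, 0.0, 0.0, 1.0]]
```

View pics/scene0.png

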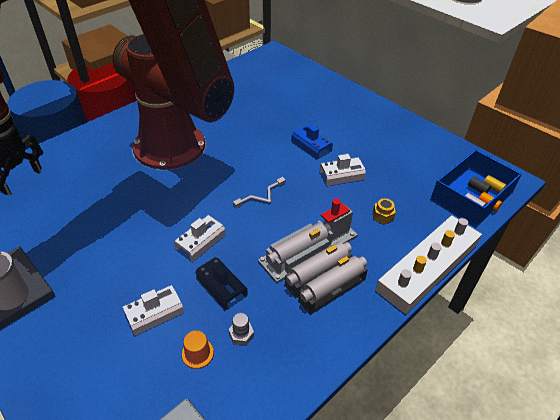

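View pics/top0.png

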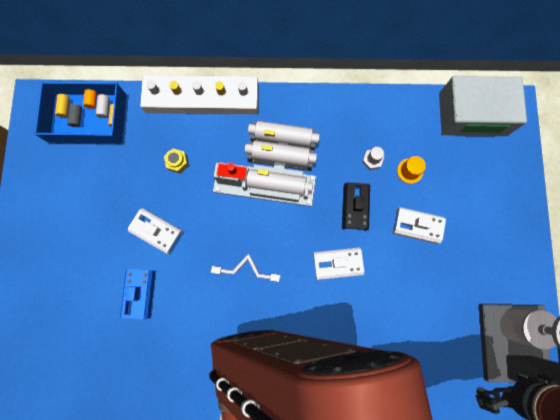

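Top view: the cradle with the red latch is at about (265,182) and the spares are above it at (283,133) and (280,154). The hub candidates are silver at (155,230), (339,263) and (420,225). The look-alikes to leave are black at (356,205) and blue at (137,293). Next is a close crop of the key and the hub windows.

```bash
python3 - <<'E'
import cv2,numpy as np
t=np.load("top.npz")["frame"][:,:,::-1]
def c(x,y,w=66,h=50): return cv2.resize(t[y-h//2:y+h//2,x-w//2:x+w//2],(396,300),interpolation=cv2.INTER_CUBIC)
im=np.vstack([np.hstack([c(265,178,120,92),c(155,230)]),np.hstack([c(339,263),c(420,225)])])
cv2.imwrite("pics/crop.png",im)
E
```

```text
(no output)
```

View pics/crop.png

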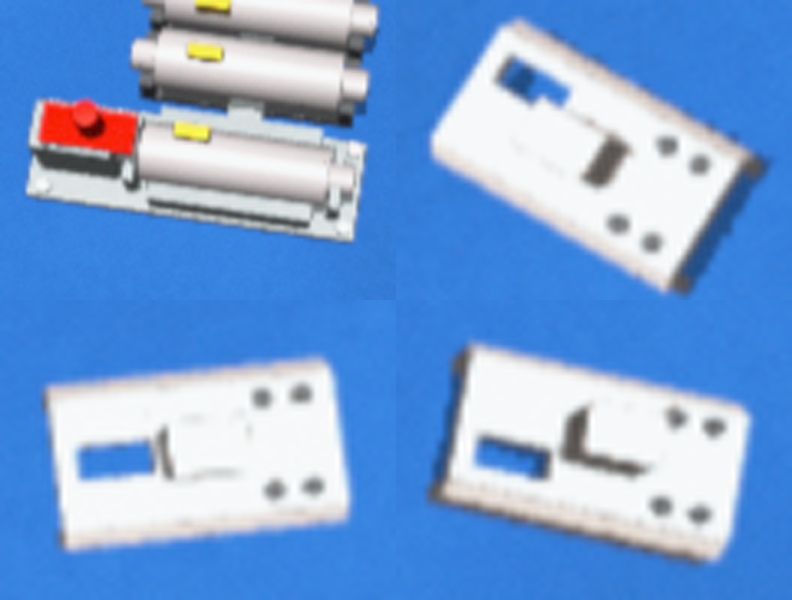

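The test shaft's key sits on its upper edge, i.e. +x, which suggests "far". The only hub with its window towards +x is the one at (155,230): its window is at crop (535,80), above the centre line. The (339,263) hub is mid and the (420,225) hub is near. I'll check this in numbers.

```bash
cat > h.py <<'E'
import cv2,numpy as np
def cloud(f):
    K=f["camera_matrix"];T=f["pose"];d=f["depth"]
    v,u=np.mgrid[:420,:560]
    p=np.stack([(u-K[0,2])/K[0,0]*d,(v-K[1,2])/K[1,1]*d,d],-1)@T[:3,:3].T+T[:3,3]
    p[d==0]=np.nan; return p
def ray(f,uv,z):
    K=f["camera_matrix"];T=f["pose"]
    r=T[:3,:3]@np.linalg.solve(K,[uv[0],uv[1],1.]); return T[:3,3]+r*(z-T[2,3])/r[2]
def proj(f,P):
    K=f["camera_matrix"];T=f["pose"]; c=K@(T[:3,:3].T@(np.asarray(P,float)-T[:3,3])); return c[:2]/c[2]
E
python3 - <<'E'
from h import *
F={n:dict(np.load(n+".npz")) for n in("top","scene")}
for n,f in F.items():
    P=cloud(f);f["P"]=P;hsv=cv2.cvtColor(f["frame"],cv2.COLOR_RGB2HSV);f["hsv"]=hsv
    print(n,"bench z",np.nanmedian(P[...,2]),"noise",np.nanstd(P[200:210,200:210,2] if n=="top" else P[300:310,60:70,2]))
f=F["top"]
boxes={"top":[(155,230),(339,263),(420,225)],"scene":[(343,170),(200,237),(152,308)]}
for n in F:
  f=F[n]
  for (x,y) in boxes[n]:
    w=np.zeros((420,560),bool);w[y-32:y+32,x-36:x+36]=1
    white=w&(f["hsv"][...,1]<70)&(f["hsv"][...,2]>60)
    p=f["P"][white];p=p[np.isfinite(p[:,0])]
    r=p[abs(p[:,2]-40)<5];c,s,a=cv2.minAreaRect(r[:,:2].astype(np.float32))
    t=p[(p[:,2]>74)];print(n,(x,y),"roof",np.round(c,1),np.round(s,1),round(a,1),"z",np.median(r[:,2]).round(1),"rib",len(t),np.median(t,0).round(1) if len(t) else 0)
  ym=(f["hsv"][...,0]>18)&(f["hsv"][...,0]<34)&(f["hsv"][...,1]>120)
  rd=((f["hsv"][...,0]<6)|(f["hsv"][...,0]>174))&(f["hsv"][...,1]>150)&(f["hsv"][...,2]>100)
  for nm,m in(("yel",ym),("red",rd)):
    k,l,st,ce=cv2.connectedComponentsWithStats(m.astype(np.uint8))
    for i in range(1,k):
      if st[i,4]>25:
        p=f["P"][l==i];p=p[np.isfinite(p[:,0])]
        if abs(p[:,0].mean()-560)<170 and abs(p[:,1].mean())<150: print(n,nm,ce[i].round(1),st[i],np.median(p,0).round(1),ray(f,ce[i],86).round(1))
  # shaft tops
  w=f["P"];m=np.isfinite(w[...,0])&(abs(w[...,0]-600)<150)&(abs(w[...,1])<200)&(w[...,2]>68)&(w[...,2]<82)&(f["hsv"][...,1]<60)
  k,l,st,ce=cv2.connectedComponentsWithStats(m.astype(np.uint8))
  for i in range(1,k):
    if st[i,4]>80:
      p=w[l==i];e=np.linalg.eigh(np.cov(p[:,:2].T))[1][:,1]
      print(n,"shaft",st[i],p.mean(0).round(1),"dir",e.round(3),"z95",np.percentile(p[:,2],95).round(1))
E
```

```text
top bench z 1.08153316853236 noise 2.458120073710628
scene bench z -0.05513640809544995 noise 2.225539234562461
top (155, 230) roof [509.8 329.1] [131.9  71.9] 61.5 z 41.0 rib 123 [510.2 327.8  80.7]
top (339, 263) roof [ 425.4 -184.5] [ 71.4 130.8] 6.3 z 40.6 rib 125 [ 425.1 -183.8   80.7]
top (420, 225) roof [ 536.1 -412.6] [131.4  70.5] 77.6 z 40.5 rib 125 [ 535.5 -412.4   80.1]
top yel [262.6 172. ] [258 170  11   5  42] [666.3  26.7  86.8] [666.6  26.4  86. ]
top red [231.1 170.8] [217 163  29  16 327] [661.  108.2 102.6] [668.8 112.7  86. ]
top shaft [252 144  57  18 627] [728.7 -27.9  74.2] dir [0.072 0.997] z95 79.1
top shaft [247 169  58  22 722] [647.3 -10.6  74.4] dir [0.117 0.993] z95 79.3
scene (343, 170) roof [473.8 352.5] [133.8 174.6] 55.0 z 40.2 rib 67 [512.1 324.7  79.7]
scene (200, 237) roof [ 463.9 -189.9] [138.2 145.1] 6.0 z 39.9 rib 96 [ 428.2 -187.5   79.6]
scene (152, 308) roof [ 540.1 -416.1] [130.6  70.9] 77.2 z 40.1 rib 138 [ 539.5 -416.6   79.7]
scene yel [314.5 231.5] [309 229  11   6  33] [668.5  24.7  85.4] [669.3  24.4  86. ]
scene red [335.3 210.9] [321 199  29  23 218] [668.5 103.3 101.6] [655.4 123.4  86. ]
scene shaft [272 223  55  33 532] [651.5 -22.   73.7] dir [0.112 0.994] z95 78.4
scene shaft [292 242  52  35 518] [734.  -41.5  73.9] dir [0.098 0.995] z95 78.1
```

```bash
cat >> h.py <<'E'
from scipy.optimize import least_squares
def seat_fit(f):
    P=cloud(f);hsv=cv2.cvtColor(f["frame"],cv2.COLOR_RGB2HSV)
    q=P.reshape(-1,3);h=hsv.reshape(-1,3);ok=np.isfinite(q[:,0])&(np.hypot(q[:,0]-650,q[:,1]+11)<110);q=q[ok];h=h[ok]
    R=lambda a:np.array([[np.cos(a),-np.sin(a)],[np.sin(a),np.cos(a)]])
    a0=-.115;l=(q[:,:2]-[649,-11])@R(a0)
    s=(abs(l[:,1])<72)&(abs(l[:,0])<24)&(q[:,2]>58)&(q[:,2]<82)&(h[:,1]<60)
    p=q[s]
    def res(v):
        l=(p[:,:2]-[v[0],-11])@R(v[1]);return np.hypot(l[:,0],p[:,2]-50-v[2])-26
    r=least_squares(res,[649,a0,0],loss="soft_l1",x_scale=[1,.01,1]);x,a,dz=r.x
    k=q[(h[:,0]>18)&(h[:,0]<34)&(h[:,1]>100)&(q[:,2]>81)&(abs(l[:,0]-10)<15)]
    kl=(k[:,:2]-[x,-11])@R(a)
    c=(kl.max(0)+kl.min(0))/2; c2=kl.mean(0)
    S=np.array([x,-11])+R(a)@[0,c2[1]-38]
    print("seat",S.round(1),"yaw",np.degrees(a).round(2),"dz",dz.round(2),"n",len(p),"key",c.round(1),c2.round(1),len(k))
    return S,a
def hub_fit(f,c0,z=40,rad=76,ztol=6):
    P=cloud(f).reshape(-1,3);h=cv2.cvtColor(f["frame"],cv2.COLOR_RGB2HSV).reshape(-1,3)
    m=np.isfinite(P[:,0])&(np.hypot(P[:,0]-c0[0],P[:,1]-c0[1])<rad)&(h[:,1]<70)&(h[:,2]>80)
    r=P[m&(abs(P[:,2]-z)<ztol)];t=P[m&(abs(P[:,2]-z-40)<ztol)]
    c,s,a=cv2.minAreaRect(r[:,:2].astype(np.float32))
    if s[0]<s[1]: a+=90
    a=(a+90)%180-90 if a<0 else a
    print("hub rect",np.round(c,1),np.round(s,1),"yaw",round(a-90,1),"z",np.median(r[:,2]).round(1),"rib",t.mean(0).round(1),len(t)); return np.array(c),a-90
E
python3 - <<'E'
from h import *
for n in("top","scene"):
    f=dict(np.load(n+".npz"));seat_fit(f);hub_fit(f,(511,327))
E
```

```text
seat [650.1 -10.1] yaw -7.72 dz 0.7 n 821 key [12.4 38.7] [12.1 38.9] 41
hub rect [509.9 329. ] [131.9  72.3] yaw -28.5 z 41.0 rib [509.6 328.   80.7] 123
seat [649.6 -11.5] yaw -7.14 dz -0.07 n 603 key [15.1 37.5] [14.7 37.5] 34
hub rect [513.8 325.5] [131.1  75.1] yaw -29.0 z 40.1 rib [511.7 326.3  79.8] 59
```

The key is at +12 to +15 mm in x, so the test shaft is "far" and I want the hub at (155,230). I'll grasp it and refine the yaw in the same step.

```bash
cat >> h.py <<'E'
from scipy.spatial.transform import Rotation as Ro
def ori(yaw_deg,flip=0):
    a=np.radians(yaw_deg+180*flip);y=np.array([np.cos(a),np.sin(a),0]);z=np.array([0,0,-1.]);x=np.cross(y,z)
    return Ro.from_matrix(np.stack([x,y,z],1)).as_rotvec()
E
python3 - <<'E'
from h import *
from rig import robot
R=lambda a:np.array([[np.cos(a),-np.sin(a)],[np.sin(a),np.cos(a)]])
for n in("top","scene"):
    f=dict(np.load(n+".npz"));q=cloud(f).reshape(-1,3);h=cv2.cvtColor(f["frame"],cv2.COLOR_RGB2HSV).reshape(-1,3)
    ok=np.isfinite(q[:,0])&(h[:,1]<60);q=q[ok];l=(q[:,:2]-[650,-11])@R(-.122)
    g=[q[(abs(l[:,0]-o)<20)&(abs(l[:,1])<74)&(q[:,2]>60)&(q[:,2]<84)] for o in(0,85,145)]
    def res(v): return np.concatenate([np.hypot(((p[:,:2]-[650,-11])@R(v[0]))[:,0]-v[1+2*i],p[:,2]-50-v[2+2*i])-26 for i,p in enumerate(g)])
    r=least_squares(res,[-.12,0,0,85,0,145,0],loss="soft_l1",x_scale=[.01]+[1]*6);print(n,np.degrees(r.x[0]),r.x[1:].round(1),[len(p) for p in g])
for fl in(0,1):
    print(fl,[np.round(robot.inverse_kinematics(p,ori(y,fl)),2) for p,y in(((511,327.3,47),-28.5),((650,-11,97),-7))])
E
```

```text
top -7.4685581059917885 [-1.000e-01  7.000e-01  8.490e+01  8.000e-01  1.451e+02  7.000e-01] [706, 656, 619]
scene -7.351116034974631 [-3.000e-01 -1.000e-01  8.470e+01 -1.000e-01  1.446e+02 -1.000e-01] [521, 606, 712]
0 [array([ 0.45,  0.6 , -0.18,  0.79, -0.  ,  2.52]), array([-0.13,  0.62,  0.01,  0.96,  0.  ,  1.56])]
1 [array([ 0.45,  0.6 , -0.18,  0.79,  0.  , -0.62]), array([-0.13,  0.62,  0.01,  0.96,  0.  , -1.58])]
```

```bash
python3 - <<'E'
from h import *
from rig import robot
o=ori(-28.5)
robot.reach((511,327.3,180),o); robot.grip(60)
robot.move_l((511,327.3,70)); print(robot.move_l((511,327.3,47),v=60,f_stop=10))
robot.grip(10); s=robot.get_state(); print(s["clock"],s["opening"],s["grasp_force"],s["eef_pos"],s["contact_force"])
robot.move_l((511,327.3,210))
robot.reach((650,-11,210),ori(-7.4)); robot.dwell(.3)
s=robot.get_state(); print(s["clock"],s["opening"],s["eef_pos"],s["contact_force"])
for n in("top","scene"):
    f=robot.grab_frame(n);np.savez(n+"2.npz",**f);cv2.imwrite(f"pics/{n}2.png",f["frame"][:,:,::-1])
    hub_fit(f,(650,-11),203,rad=80,ztol=8)
a,b=[cv2.imread(f"pics/{n}2.png") for n in("top","scene")]
cv2.imwrite("pics/both2.png",np.hstack([cv2.resize(a[90:290,180:380],(400,400)),cv2.resize(b[90:290,200:400],(400,400))]))
E
```

```text
False
5.4667 23.181074335728066 59.98557150363922 [511.24603011 327.49554037  47.42723227] [-1.59954334  0.92756918  3.80940071]
8.3667 23.148797423406407 [649.95937249 -10.220228   210.07837722] [-0.75122529  0.0199704  -3.95778173]
hub rect [645.1 -70.2] [10.3 65.9] yaw 86.9 z 203.6 rib [nan nan nan] 0
hub rect [656.2 -11.8] [133.1  70.1] yaw -10.1 z 202.3 rib [648.9 -21.  242.6] 57h.py:36: RuntimeWarning: Mean of empty slice.
  print("hub rect",np.round(c,1),np.round(s,1),"yaw",round(a-90,1),"z",np.median(r[:,2]).round(1),"rib",t.mean(0).round(1),len(t)); return np.array(c),a-90
  ret = um.true_divide(
```

View pics/both2.png

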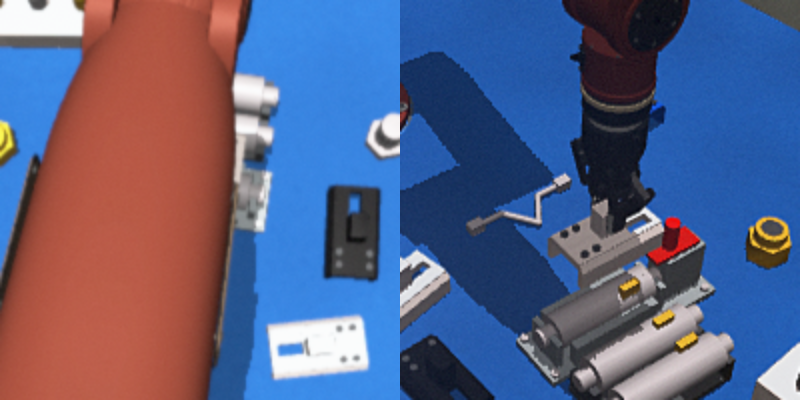

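The top view is blocked by the arm. The scene view shows the hub held level above the cradle, with its window at crop (640,225). I'll zoom in to measure its offset more precisely.

```bash
python3 - <<'E'
from h import *
from rig import robot
s=robot.get_state();print("tcp",Ro.from_rotvec(s["tcp_rot"]).as_matrix().round(4).tolist())
f=dict(np.load("scene2.npz"));im=f["frame"][:,:,::-1].copy()
c=[proj(f,(650,-11,203)),proj(f,(650,-11,50))];print(c)
x,y=271,178
cv2.imwrite("pics/z2.png",cv2.resize(im[y:y+75,x:x+100],(800,600),interpolation=cv2.INTER_CUBIC))
E
```

```text
tcp [[0.1283, 0.9917, 0.0001], [0.9917, -0.1283, 0.0], [0.0, 0.0001, -1.0]]
[array([302.59194704, 203.60711087]), array([299.5453508 , 242.92134297])]
```

View pics/z2.png

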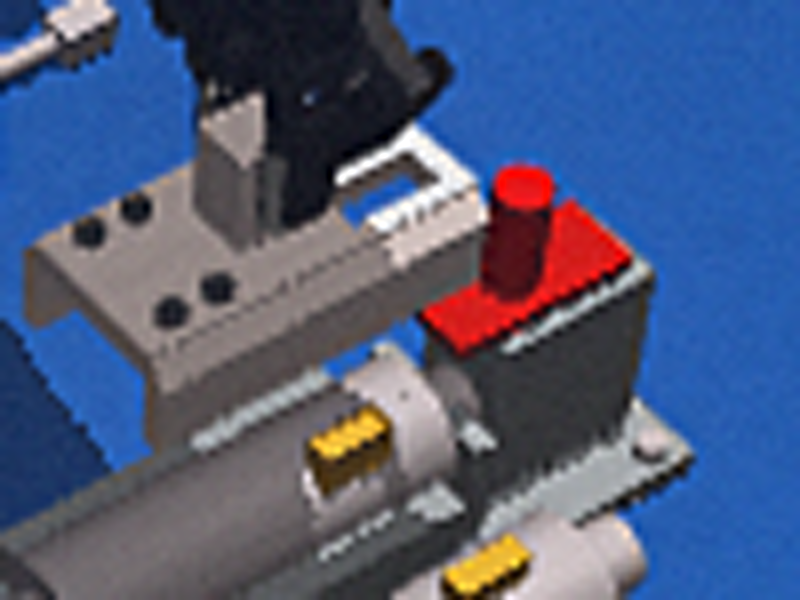

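```bash
python3 - <<'E'
from h import *
f=dict(np.load("scene2.npz"));a=np.radians(-7.4);R=np.array([[np.cos(a),-np.sin(a)],[np.sin(a),np.cos(a)]])
def L(p,z=202.7): 
    q=(np.array(p)+.5)/8-.5+[271,178]; return ((ray(f,q,z)[:2]-[650,-10.2])@R).round(1)
for n,p in dict(h1=(90,232),h2=(135,210),h3=(172,312),h4=(217,288),c_mm=(30,245),c_mp=(155,352),c_mp2=(162,388),c_pm=(415,125),c_pp=(485,187),w_tr=(415,152),w_br=(440,182),w_bl=(345,210)).items(): print(n,L(p))
print("ribtop",[L(p,242.7) for p in((200,120),(265,92),(268,150))])
# roof by colour-independent fit: rays to roof plane for pixels whose depth z is near the roof
P=cloud(f);l=(P[...,:2]-[650,-10.2])@R
m=(abs(P[...,2]-202.7)<6)&(abs(l[...,0])<45)&(abs(l[...,1])<75)
q=P[m];ll=l[m]
for lo,hi in((-60,-30),(45,60)):
    s=(ll[:,1]>lo)&(ll[:,1]<hi);print("x edges",lo,np.percentile(ll[s,0],[0,2,5,95,98,100]).round(1),s.sum())
s=abs(ll[:,0])<25;print("y edges",np.percentile(ll[s,1],[0,1,2,98,99,100]).round(1))
# rotation: screws direction
E
```

```text
h1 [-21.8 -49.5]
h2 [-21.4 -32.2]
h3 [ 20.2 -49.2]
h4 [ 20.1 -31.8]
c_mm [-27.9 -68.1]
c_mp [ 30.5 -63.5]
c_mp2 [ 43.4 -70.6]
c_pm [-0.5 64.3]
c_pp [34.  64.4]
w_tr [ 9.1 56.4]
w_br [24.1 54.2]
w_bl [16.5 21.8]
ribtop [array([-10.1, -17.4]), array([-8.4,  6.6]), array([12.2, -8.5])]
x edges -60 [-29.8 -27.8 -24.2  32.7  34.1  36.8] 236
x edges 45 [ 2.4  3.   3.5 36.2 36.9 37.9] 55
y edges [-67.3 -66.4 -66.2  61.4  62.2  65.9]
```

Relative to the tool, the hub sits at about (-0.7, 0) mm, aligned with the seat to within a millimetre. The correction is roughly 1 mm in y. Lowering now.

```bash
python3 - <<'E'
from h import *
from rig import robot
def st(t):
    s=robot.get_state();print(t,round(s["clock"],2),np.round(s["eef_pos"],2),np.round(s["contact_force"],1),np.round(s["torque"],2))
robot.move_l((650.1,-11.5,130));robot.dwell(.2);st("pre")
print(robot.move_l((650.1,-11.5,98.5),v=25,f_stop=8));st("down")
E
```

```text
pre 9.35 [650.86 -11.6  131.23] [-0.1  0.5 -3.6] [0.   0.06 0.03]
False
down 10.76 [650.24 -11.52  98.72] [-0.3 -0.1 -4. ] [ 0.01 -0.04  0.02]
```

```bash
python3 - <<'E'
from h import *
from rig import robot
def st(t):
    s=robot.get_state();print(t,round(s["clock"],2),np.round(s["eef_pos"],2),np.round(s["contact_force"],1),np.round(s["torque"],2))
print(robot.move_l((650.1,-11.5,95),v=12,f_stop=4));st("seat")
robot.grip(45);st("open")
robot.move_l((650.1,-11.5,215))
a=np.radians(-7.4);yd=np.array([-np.sin(a),np.cos(a)]);S=np.array([650,-11])
robot.grip(0)
# knob position
f=robot.grab_frame("scene");np.savez("scene3.npz",**f)
P=cloud(f);h=cv2.cvtColor(f["frame"],cv2.COLOR_RGB2HSV)
m=((h[...,0]<6)|(h[...,0]>174))&(h[...,1]>150)&(abs(P[...,2]-145)<6)&(P[...,0]>600)
print("knob top",m.sum(),P[m].mean(0).round(1),"local y",(P[m].mean(0)[:2]-S)@yd)
cv2.imwrite("pics/z3.png",cv2.resize(f["frame"][170:275,251:391,::-1],(800,600),interpolation=cv2.INTER_CUBIC))
hub_fit(f,(650,-11),90)
st("up")
E
```

```text
True
seat 11.0 [650.38 -11.55  97.46] [-0.3 -0.   4.5] [0.02 0.16 0.04]
open 11.34 [649.31 -11.42  96.  ] [-0.2  0.3  0.3] [-0.03  0.02 -0.01]
knob top 38 [666.9 103.9 145. ] local y 116.15713984846283
hub rect [655.6 -12.9] [132.1  70.3] yaw -7.4 z 89.7 rib [653.  -14.3 129.9] 93
up 12.83 [650.1  -11.49 214.94] [-0.4 -0.5 -0.4] [-0.01  0.03 -0.03]
```

View pics/z3.png

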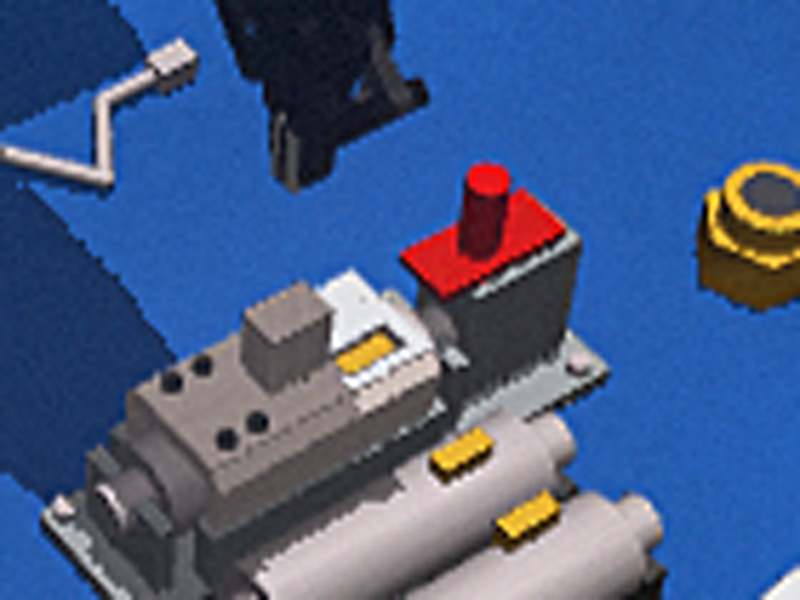

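The picture shows the hub seated with the brass key inside its window at crop (365,352), and contact came at the predicted height. The red knob at (488,175) stands clear. Next I push the latch from behind with closed fingers.

```bash
python3 - <<'E'
from h import *
from rig import robot
a=np.radians(-7.4);yd=np.array([-np.sin(a),np.cos(a)]);xd=np.array([np.cos(a),np.sin(a)]);S=np.array([650,-11])
def g(y,z,x=.5): return (*(S+yd*y+xd*x),z)
def st(t):
    s=robot.get_state();p=s["eef_pos"];print(t,round(s["clock"],2),"local",((p[:2]-S)@yd).round(2),np.round(p,1),np.round(s["contact_force"],1),round(s["opening"],1))
robot.move_l(g(168,215));robot.move_l(g(168,114));robot.dwell(.2);st("behind")
print(robot.move_l(g(98,114),v=35,f_stop=16));st("pushed")
robot.move_l(g(135,114));robot.move_l(g(165,230))
robot.reach((400,250,300),ori(-7.4));robot.dwell(.2);st("away")
f=robot.grab_frame("scene");np.savez("scene4.npz",**f);P=cloud(f);h=cv2.cvtColor(f["frame"],cv2.COLOR_RGB2HSV)
m=((h[...,0]<6)|(h[...,0]>174))&(h[...,1]>150)&(abs(P[...,2]-145)<6)&(P[...,0]>600)
print("knob",((P[m].mean(0)[:2]-S)@yd))
t=robot.grab_frame("top")["frame"]
cv2.imwrite("pics/z4.png",np.hstack([cv2.resize(f["frame"][170:275,251:356,::-1],(400,400)),cv2.resize(t[110:250,200:340,::-1],(400,400))]))
E
```

```text
behind 15.13 local 168.13 [672.8 155.6 115.2] [ 0.5 -0.1 -0.1] 0.1
True
pushed 16.72 local 107.13 [664.   95.2 113.8] [0.1 3.4 2.3] 0.3
away 19.34 local 226.45 [400.8 249.7 299.5] [-0.5 -0.4  0. ] 0.1
knob 83.42787883130724
```

View pics/z4.png

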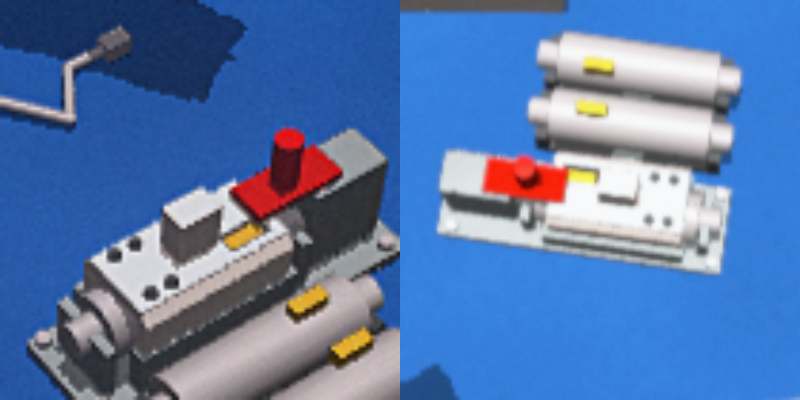

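The hub is seated with the latch tongue over its end. The knob stopped firmly at about 85 mm, the home position. Handing in.

```bash
python3 -c "
from rig import robot
print(robot.finish_job())"
```

```text
the job is handed in; nothing more can be done
None
```

The far hub half is seated fully home over the test shaft with the key in its keyway, the red latch is pushed to its home stop over its end, nothing else was moved on purpose, and the job was handed in after about 19 s of robot time.

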